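# Push a used tea light through the sprung flap of a worktop bin

### The arm

A 7-joint arm with a two-finger parallel gripper is mounted at the origin on a cart in front of the work surface, level with it; the furniture and walls round the work are solid. World frame = base frame: x ahead of the robot, y to its left, z up, the work surface at z = 0. Lengths are in mm, angles in rad, forces in N, time in s.
With the tool pointing down it reaches from about 400 to 900 mm from the base axis. Payload 5.6 kg.
Tool frame: the origin (TCP) lies between the finger pads; the fingertips stand 14 mm ahead of it and the grasp point (between the pads) lies 5 mm behind it; z points along the fingers, y is the direction in which the jaws open and shut (so a half turn about z gives the same grasp; the last joint's range is limited). The gripper opens to 92 mm and grips with 3 to 60 N. Pads are 20 mm wide; open, the fingers measure 128 mm over their backs; the gripper's body (75 mm by 189 mm) begins 69 mm behind the grasp point.
Start: joints at [-1.286, 0.468, -0.012, 1.603, 0.006, 1.071, -0.056], TCP at [209.315, 615.383, 228.592] pointing down, gripper open.
Joint ranges: [-2.53, 2.53], [-0.31, 2.02], [-1.57, 1.55], [0.28, 2.44], [-1.29, 4.43], [0.15, 1.84], [-2.92, 2.92]. Speed limits (rad/s): [2.57, 2.57, 3.14, 3.14, 3.14, 3.14, 3.14].

### API

Orientations are given as a rotation vector (axis times angle).
In Python, from cell import robot, solver, get_obs, read_camera, search_frame, masks_of gives the robot as it stands. Calls block until the motion is done:
- robot.move_to(position, orientation): joint-space move of the TCP to a pose.
- robot.line_to(position, velocity=150, rotation=None, f_stop=None): straight line of the TCP; rotation=None keeps the orientation; velocity is the mean speed in mm/s. With f_stop (N) it stops when the force on the tool has changed by that much, and returns True; else False.
- robot.set_joints(angles): joint-space move.
- robot.move_gripper(opening, force=None): opening from 0.0 (shut) to 1.0 (fully open); force is the grip in N (None keeps the last); returns when the fingers have stopped.
- robot.hold(seconds).
- solver.ik(position, orientation): joint angles nearest the present ones, or None.
- get_obs(): the state.
- read_camera(name): name is "scene" or "top"; returns a dict with "image" (384x512x3 uint8, red, green, blue), "intrinsics" (3x3 intrinsics, pixels), "R" (3x3) and "t" (3): a world point X has camera coordinates R X + t. Camera axes: x right, y down, z forward; pixel columns grow to the right and rows downward; lengths in mm; the calibration is good to about 2 mm. A picture is of the moment at which its call begins. There is no depth.
A pose or a line that the arm cannot do raises robot.Unreachable and nothing moves.
- robot.hand_in(): hands the job in, once; it reports no verdict.
Trained networks look in a picture, given as the dict that the camera call returned (one of the last four; its "shot" number tells which), for a name from the list of things; names that differ only in an ending like _2 or _b are one class to them, and where a whole thing is asked for, a point or a joint stands for the part that bears it (a point fixed in the world has none). Each returns a list of dicts, best first, with "confidence" (0 to 1); they miss things now and then, are a little off and sometimes report something else, mostly with a low value. They report only what shows in the picture. A call takes as long as a camera call. They do not tell look-alikes from the thing itself.
- search_frame(thing, picture): "xy" ([column, row] in pixels, amid what is visible of it).
- masks_of(thing, picture): "pixels" (384x512 bool, what is visible of it) and "xy" ([column, row] in pixels, amid what is visible of it).
The state is a dict: "time": time; "joint_positions": joint angles; "dq": joint speeds; "tau": joint torques, N m; "ee_pos": TCP position; "eef_rot": TCP orientation; "force": force on the tool from outside, world axes, zero at the start; "wrist_torque": the same for the moment, N m; "opening": opening from 0.0 (shut) to 1.0 (fully open).
Only numpy, scipy, OpenCV 4.12 (cv2) and the standard library are available. Lean on these libraries where they do the work, as an engineer would, in place of code of your own. Each camera call takes 0.05 s, during which the arm holds its last target.

### The job

Someone left a used tea light lying on the flat front part of the worktop bin's lid. Push the bin's sprung flap open with one finger and, while holding it open, push the tea light along the lid with the other finger so that it drops into the bin; then take the hand away so that the flap shuts fully. Do not pick the tea light up, and leave everything else as it stands.

Things in the scene. Friction and masses are not known exactly. Their poses are not given: they have to be found in the camera images.
- bin: Worktop bin: steel body, black lid, dark grey metal flap, 270 mm long (x), 150 mm wide (y), flat lid top 170 mm above the worktop. It does not shift. Origin at the centre of its underside; +x runs from the lid's flat front towards the flap's hinge, z up. It stands broadside: +x points to the robot's left, give or take 18 degrees. Hollow under the whole 20 mm thick lid; inner floor at z = 0.010.
- lid_front (a point): Centre of the lid's flat front, on its top (bin x = -0.0825, y = 0, z = 0.170). The flat is free from bin x = -0.129 to -0.035 and y = -0.069 to 0.069, inside a bead 3.5 mm high round the lid's rim.
- opening_edge (a point): Middle of the opening's front edge, on top of the lid (bin x = -0.035, y = 0, z = 0.170): the tea light must pass over this edge. The opening runs from bin x = -0.035 to 0.100 and y = -0.055 to 0.055 and is closed by the flap.
- flap_hinge (a point): Middle of the flap's hinge line, which runs along the bin's y at the back of the opening (bin x = 0.097, z = 0.173).
- flap_edge (a point): Middle of the top of the flap's front edge; moves with the flap. Shut: bin x = -0.032, y = 0, z = 0.188. The flap is a shallow metal cap 104 mm wide whose flat top, when shut, stands 18 mm above the lid from this edge back to the hinge; its downturned front edge stops the tea light, and pushing that edge sideways does not open it.
- flap (a joint): The flap's angle in rad: 0 shut, growing to 1.3 as its front edge is pushed down into the bin. A torsion spring shuts it as soon as it is let go: 0.18 N m when shut, 0.32 N m at 0.9 rad (a finger feels 2 to 8 N, more towards the hinge). Open by about 0.5 rad or more, whatever is pushed over the opening's front edge slides off the sloping flap and falls in.
- used_tealight: The used tea light on the bin's lid: round whitish cup with a wick, 38 mm across, 15 mm high, about 15 g; origin at the centre of its underside. At first it lies flat on the lid's flat front, its centre 25 to 41 mm in front of the opening's front edge and up to 18 mm off the middle. (Another tea light, in the spice tray at the right, is not meant.)
- salt_shaker: small glass salt shaker with a grey cap, 44 mm across, 90 mm tall, standing on the worktop to the right of the bin; origin at the centre of its foot; to be left alone
- glass_tumbler: clear drinking glass, 77 mm across, 89 mm tall, standing behind the bin; origin at the centre of its foot; to be left alone
- wooden_peg: wooden clothes peg, 72 x 15 x 12 mm, lying behind the bin; origin at the centre of its underside; to be left alone
- soap_bottle: clear bottle of blue washing-up liquid, 56 mm across, 195 mm tall, standing behind the bin, to the left; origin at the centre of its foot; to be left alone
Things that resemble listed ones, but are neither listed nor needed, are in the scene too. Leave any brown look-alike of the used_tealight alone.

How it is judged (in metres and radians):
On the way, in this order (a step that is already met when the one before it is completed fails the run):
1. the flap is pushed open while the tea light still lies on the flat front of the lid (value of joint flap above 0.3 rad and x of used_tealight in the frame of bin below -0.04 m and z of used_tealight in the frame of bin above 0.165 m), for 0.1 s.
2. the tea light has passed through the open flap, below the lid (z of used_tealight in the frame of bin between 0 and 0.13 m and x of used_tealight in the frame of bin between -0.13 and 0.13 m and y of used_tealight in the frame of bin between -0.07 and 0.07 m), for 0.05 s.
At the end, for the whole second after the job is handed in: The tea light lies at rest at the bottom of the bin (its origin less than 60 mm above the worktop, within the bin's walls) and the flap is shut to within 0.05 rad (z of used_tealight in the frame of bin between 0 and 0.06 m and x of used_tealight in the frame of bin between -0.13 and 0.13 m and y of used_tealight in the frame of bin between -0.07 and 0.07 m and value of joint flap below 0.05 rad and linear speed of used_tealight below 0.03 m/s); the robot touches nothing.
It fails at once if the tea light is lifted more than 35 mm off the lid (z of used_tealight in the frame of bin above 0.205 m).
It fails at once if the tea light ends up beside the bin (height (world z) of used_tealight below 0.15 m and not (z of used_tealight in the frame of bin above 0 m and x of used_tealight in the frame of bin between -0.13 and 0.13 m and y of used_tealight in the frame of bin between -0.07 and 0.07 m)).
It fails at once if the salt shaker, tumbler, peg or soap bottle is moved more than 20 mm (distance of any of salt_shaker, glass_tumbler, wooden_peg, soap_bottle from where it was at the start of the episode above 0.02 m).
It also fails if it takes over 30 s, if anything falls off the work surface, if the arm or the gripper's body presses on something with over 40 N, if the wrist force passes 120 N, or if a joint passes its speed limit or range.

## Working session

There is one attempt and no reset: what is moved stays moved. The work goes in short steps, each a Python script; the robot and the scene stay as the last script left them, time stands still between calls to the robot, and variables do not carry over. Pictures are saved under pics/ and viewed, and the job is handed in when it is done.

```bash
ls; mkdir -p pics; python3 - <<'E'
from cell import *
import cv2,numpy as np
o=get_obs();print(o['time'],o['ee_pos'],o['eef_rot'],o['opening'])
for n in ['scene','top']:
    p=read_camera(n);cv2.imwrite(f'pics/{n}0.png',p['image'][:,:,::-1])
    print(n,p['intrinsics'],p['R'],p['t'])
    for t in ['bin','flap','used_tealight','lid_front','salt_shaker','glass_tumbler','soap_bottle','wooden_peg']:
        print(t,[(np.round(d['xy']),round(d['confidence'],2)) for d in search_frame(t,p)])
print(get_obs()['time'])
E
```

```text
pics
0.0 [209.15057817 614.83436422 227.62440835] [-5.12672865e-01 -3.09929466e+00  2.81833929e-03] 1.0008345155288652
scene [[483.69310482   0.         251.84344777]
 [  0.         483.69310482 190.71801595]
 [  0.           0.           1.        ]] [[-0.76662157 -0.64209792 -0.00127624]
 [-0.5487918   0.65624964 -0.51784551]
 [ 0.33334506 -0.39629115 -0.8554732 ]] [ 454.70433771  346.31665006 1050.79177121]
bin [(array([275., 221.]), 0.59)]
flap [(array([270., 216.]), 0.56)]
used_tealight [(array([240., 307.]), 0.78), (array([191., 265.]), 0.63), (array([289., 181.]), 0.6)]
lid_front [(array([271., 219.]), 0.71)]
salt_shaker [(array([353., 177.]), 0.69)]
glass_tumbler [(array([218., 168.]), 0.83)]
soap_bottle [(array([147., 224.]), 0.84)]
wooden_peg [(array([188., 208.]), 0.6)]
top [[423.56708547   0.         258.78521944]
 [  0.         423.56708547 195.94128984]
 [  0.           0.           1.        ]] [[ 0.00124996 -0.99979948  0.01998573]
 [-0.99225734 -0.00372212 -0.12414313]
 [ 0.12419262 -0.01967582 -0.99206303]] [  16.27017025  570.61581009 1207.67087678]
bin [(array([246., 225.]), 0.81)]
flap [(array([233., 225.]), 0.9)]
used_tealight [(array([275., 220.]), 0.64), (array([190., 190.]), 0.63), (array([315., 209.]), 0.51), (array([183., 245.]), 0.42)]
lid_front [(array([245., 225.]), 0.72)]
salt_shaker [(array([330., 245.]), 0.58)]
glass_tumbler [(array([263., 150.]), 0.79), (array([225., 155.]), 0.39), (array([245., 224.]), 0.33)]
soap_bottle [(array([182., 150.]), 0.95)]
wooden_peg []
0.9
```

```bash
python3 - <<'E'
import cv2
a=cv2.imread('pics/top0.png');cv2.imwrite('pics/top0c.png',cv2.resize(a[120:310,130:390],None,fx=3,fy=3,interpolation=cv2.INTER_CUBIC))
a=cv2.imread('pics/scene0.png');cv2.imwrite('pics/scene0c.png',cv2.resize(a[110:350,110:400],None,fx=2.5,fy=2.5,interpolation=cv2.INTER_CUBIC))
E
```

```text
(no output)
```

View pics/top0c.png

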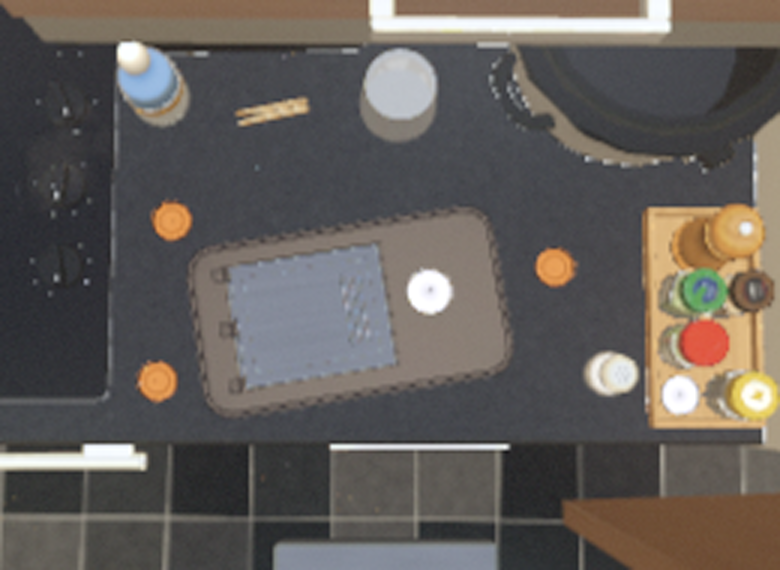

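View pics/scene0c.png

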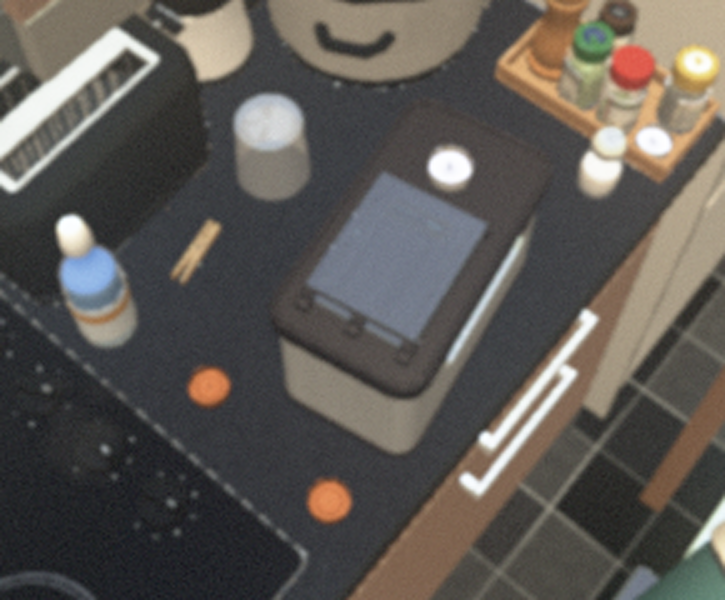

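```bash
cat > h.py <<'E'
from cell import *
import cv2,numpy as np
from scipy.spatial.transform import Rotation as Ro
from scipy.optimize import least_squares
def back(p,uv,z):
    K,R,t=p['intrinsics'],p['R'],np.array(p['t'])
    d=R.T@np.linalg.solve(K,[uv[0],uv[1],1]);c=-R.T@t
    return c+d*(z-c[2])/d[2]
def proj(p,X):
    q=p['intrinsics']@(p['R']@np.atleast_2d(X).T+np.array(p['t'])[:,None]);return (q[:2]/q[2]).T
E
python3 - <<'E'
from h import *
import pickle
out={}
for n in ['top','scene']:
    p=read_camera(n); out[n]=p
    for t in ['flap','bin','used_tealight']:
        m=masks_of(t,p); out[n+t]=m
        print(n,t,[(np.round(d['xy'],1),round(d['confidence'],2),d['pixels'].sum()) for d in m])
    c=p['image'].copy()
    for t,col in [('flap',(255,0,0)),('bin',(0,255,0)),('used_tealight',(255,0,255))]:
        for d in out[n+t][:1 if t!='used_tealight' else 9]:
            cs,_=cv2.findContours(d['pixels'].astype(np.uint8),cv2.RETR_EXTERNAL,cv2.CHAIN_APPROX_NONE)
            cv2.drawContours(c,cs,-1,col,1)
    a=c[150:300,170:340] if n=='top' else c[130:310,190:350]
    cv2.imwrite(f'pics/m_{n}.png',cv2.resize(a,None,fx=3,fy=3,interpolation=cv2.INTER_NEAREST)[:,:,::-1])
    print(-p['R'].T@p['t'])
pickle.dump(out,open('out.pkl','wb'))
E
cd pics; python3 -c "
import cv2,numpy as np
a=cv2.imread('m_top.png');b=cv2.imread('m_scene.png');h=540
b=cv2.resize(b,(int(b.shape[1]*.83),450));cv2.imwrite('m.png',np.hstack([a,b])[:,:900]) if 0 else cv2.imwrite('m.png',cv2.resize(np.hstack([a,b]),None,fx=.85,fy=.85))"
```

```text
top flap [(array([229.7, 223.3]), 0.76, np.int64(2124))]
top bin [(array([243.2, 223.9]), 0.77, np.int64(5892))]
top used_tealight [(array([273. , 216.2]), 0.51, np.int64(168)), (array([183. , 244.3]), 0.5, np.int64(149)), (array([313.7, 210.6]), 0.46, np.int64(155))]
[ 416.1935741    42.15271905 1268.59848847]
scene flap [(array([272.4, 214.7]), 0.96, np.int64(2918)), (array([269.7, 222.2]), 0.25, np.int64(9453))]
scene bin [(array([273.7, 221.9]), 0.94, np.int64(9651))]
scene used_tealight [(array([238.7, 311.4]), 0.79, np.int64(257)), (array([192.4, 264.9]), 0.79, np.int64(207)), (array([290.7, 177.6]), 0.49, np.int64(271))]
[ 188.36564913  481.11400771 1078.84303636]
```

View pics/m.png

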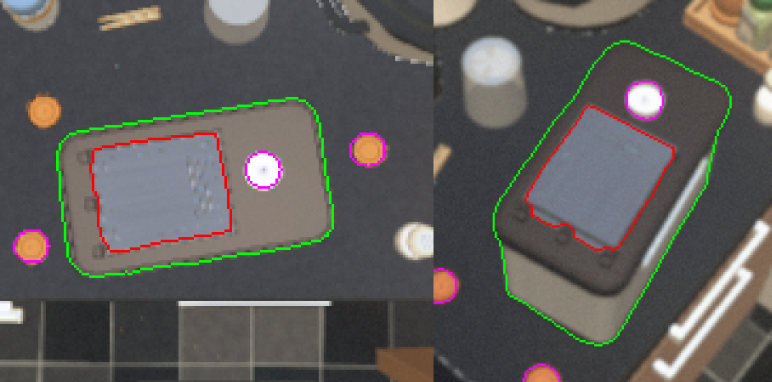

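```bash
python3 - <<'E'
from h import *
import pickle
o=pickle.load(open('out.pkl','rb'))
def cont(m):
    cs,_=cv2.findContours(m.astype(np.uint8),cv2.RETR_EXTERNAL,cv2.CHAIN_APPROX_NONE)
    return max(cs,key=len)[:,0].astype(float)
for n in ['top','scene']:
    p=o[n]
    for t,z in [('bin',172),('flap',188)]:
        if (n,t)==('scene','bin'): continue
        c=cont(o[n+t][0]['pixels'])
        W=np.array([back(p,u,z)[:2] for u in c]).astype(np.float32)
        r=cv2.minAreaRect(W); print(n,t,np.round(r[0],1),np.round(r[1],1),'ang',r[2],'pix mm',np.linalg.norm(back(p,[250,200],z)-back(p,[251,200],z)))
    i={'top':0,'scene':2}[n]
    m=o[n+'used_tealight'][i]['pixels'];c=cont(m)
    e=cv2.minEnclosingCircle(c.astype(np.float32));print(n,'light',e, back(p,e[0],180), back(p,np.argwhere(m).mean(0)[::-1],180))
# mask-overlap fit
flapc=np.array([[-32,-52],[-32,52],[97,52],[97,-52]])
def res(q,full=False):
    x,y,a=q[:3];R=np.array([[np.cos(a),-np.sin(a)],[np.sin(a),np.cos(a)]])
    out=[]
    def dist(p,poly,m,only=None):
        P=proj(p,np.c_[(R@poly[:,:2].T).T+[x,y],poly[:,2]]).astype(np.float32)
        P=cv2.convexHull(P)
        c=cont(m); return np.array([cv2.pointPolygonTest(P,(float(u),float(v)),True)-0.5 for u,v in c])
    def rr(l,w,r,z):
        t=np.linspace(0,np.pi/2,6);pts=[]
        for sx,sy in [(1,1),(-1,1),(-1,-1),(1,-1)]:
            for k in t: pts.append([sx*(l/2-r+r*np.cos(k)),sy*(w/2-r+r*np.sin(k)),z])
        return np.array(pts)
    box=np.r_[rr(270,150,25,172),rr(258,138,25,2)]
    fl=np.c_[flapc,np.array([188,188,188,188])]
    for n in ['top','scene']:
        out.append(dist(o[n],box,o[n+'bin'][0]['pixels'])); out.append(dist(o[n],fl,o[n+'flap'][0]['pixels']))
    if full: print([round(np.abs(k).mean(),2) for k in out],[round(k.mean(),2) for k in out])
    return np.concatenate(out)
s=least_squares(res,[400,80,np.pi/2+.15],loss='soft_l1',x_scale=[10,10,.1],diff_step=1e-3)
print(s.x,np.degrees(s.x[2]));res(s.x,True)
x,y,a=s.x;R=np.array([[np.cos(a),-np.sin(a)],[np.sin(a),np.cos(a)]])
for n,i in [('top',0),('scene',2)]:
    m=o[n+'used_tealight'][i]['pixels'];b=back(o[n],np.argwhere(m).mean(0)[::-1],179);print('light in bin',R.T@(b[:2]-[x,y]))
E
```

```text
top bin [482.5  53.9] [152.5 273.9] ang 9.142651557922363 pix mm 2.605024658310822
top flap [478.3  87.6] [107.5 133.4] ang 9.728842735290527 pix mm 2.5670158565740553
top light ((273.0, 216.0), 7.280210018157959) [500.51201544 -16.14300538 180.        ] [500.23320367 -15.3592174  180.        ]
scene flap [474.1  89.4] [109.4 139.3] ang 8.991813659667969 pix mm 2.1282033871572876
scene light ((289.5, 176.6875), 9.452488899230957) [498.02862268 -16.47104154 180.        ] [498.22087755 -16.8204463  180.        ]
[481.98639015  53.94910827   1.73138792] 99.20122076069993
[np.float64(0.51), np.float64(0.71), np.float64(0.71), np.float64(1.42)] [np.float64(-0.3), np.float64(-0.33), np.float64(-0.4), np.float64(-1.29)]
light in bin [-71.39872743  -6.99723273]
light in bin [-73.05685043  -4.96109671]
```

```bash
cat >> h.py <<'E'
BX,BY,YAW=482.,54.,1.7314
RB=Ro.from_euler('z',YAW).as_matrix()
AL=np.radians(20)
LY=-6.
def w(b): return RB@np.array(b,float)+[BX,BY,0]
def pose(bx,bz,al=AL,s=1,by=None):
    by=LY if by is None else by
    zt=np.array([-np.sin(al),0,-np.cos(al)]);j=np.array([np.cos(al),0,-np.sin(al)])
    tcp=np.array([bx,by,bz])+46*j-14*zt
    y=s*j;x=np.cross(y,zt)
    M=RB@np.c_[x,y,zt]
    return w(tcp),Ro.from_matrix(M).as_rotvec()
E
python3 - <<'E'
from h import *
q0=np.array(get_obs()['joint_positions']);print(np.round(q0,2))
for s in (1,-1):
    for b in [(-101,320),(-101,250),(-101,175),(-70,175),(-45,175),(-25,175)]:
        P,r=pose(*b,s=s);q=solver.ik(P,r);print(s,b,np.round(P),np.round(r,2),None if q is None else np.round(q,2))
o=get_obs();P=np.array(o['ee_pos']);q=solver.ik(P+[0,0,110],o['eef_rot']);print(q)
E
```

```text
[-1.29  0.47 -0.01  1.6   0.01  1.07 -0.06]
1 (-101, 320) [496.   3. 317.] [-0.25  3.06 -0.54] [-0.56  0.12  0.29  1.92  0.34  1.17  1.32]
1 (-101, 250) [496.   3. 247.] [-0.25  3.06 -0.54] [-0.53  0.2   0.28  2.    0.35  1.02  1.27]
1 (-101, 175) [496.   3. 172.] [-0.25  3.06 -0.54] [-0.51  0.3   0.26  2.07  0.36  0.85  1.22]
1 (-70, 175) [491.  33. 172.] [-0.25  3.06 -0.54] [-0.55  0.31  0.23  2.06  0.36  0.88  1.16]
1 (-45, 175) [487.  58. 172.] [-0.25  3.06 -0.54] [-0.57  0.31  0.2   2.05  0.36  0.9   1.11]
1 (-25, 175) [484.  78. 172.] [-0.25  3.06 -0.54] [-0.6   0.32  0.18  2.04  0.36  0.92  1.07]
-1 (-101, 320) [496.   3. 317.] [2.78 0.22 0.04] [-0.97  0.13  0.75  1.94  0.29  1.15 -1.75]
-1 (-101, 250) [496.   3. 247.] [2.78 0.22 0.04] [-0.96  0.23  0.77  2.02  0.23  0.98 -1.74]
-1 (-101, 175) [496.   3. 172.] [2.78 0.22 0.04] [-0.92  0.36  0.76  2.09  0.14  0.8  -1.7 ]
-1 (-70, 175) [491.  33. 172.] [2.78 0.22 0.04] [-0.97  0.37  0.75  2.08  0.14  0.82 -1.76]
-1 (-45, 175) [487.  58. 172.] [2.78 0.22 0.04] [-1.01  0.37  0.74  2.07  0.13  0.84 -1.8 ]
-1 (-25, 175) [484.  78. 172.] [2.78 0.22 0.04] [-1.04  0.38  0.73  2.06  0.13  0.86 -1.84]
[-1.28929428  0.38629155 -0.00710734  1.47154529  0.00280516  1.28371815
 -0.05374354]
```

```bash
python3 - <<'E'
from h import *
o=get_obs();P=np.array(o['ee_pos'])
robot.line_to(P+[0,0,110],velocity=200)
Pt,r=pose(-101,330);robot.move_to(Pt,r)
Pt,r=pose(-101,240);robot.line_to(Pt,velocity=150)
o=get_obs();print(o['time'],np.array(o['ee_pos'])-Pt,o['force'],o['opening'])
for n in ['scene','top']:
    p=read_camera(n);a=p['image'][:,:,::-1]
    a=a[110:350,110:400] if n=='scene' else a[120:310,130:390]
    cv2.imwrite(f'pics/{n}1.png',cv2.resize(a,None,fx=2.5,fy=2.5,interpolation=cv2.INTER_CUBIC))
E
```

```text
5.15 [0.53998556 0.20302223 0.58271761] [-0.64231367 -0.28747445  0.9843372 ] 0.997468431973792
```

View pics/scene1.png

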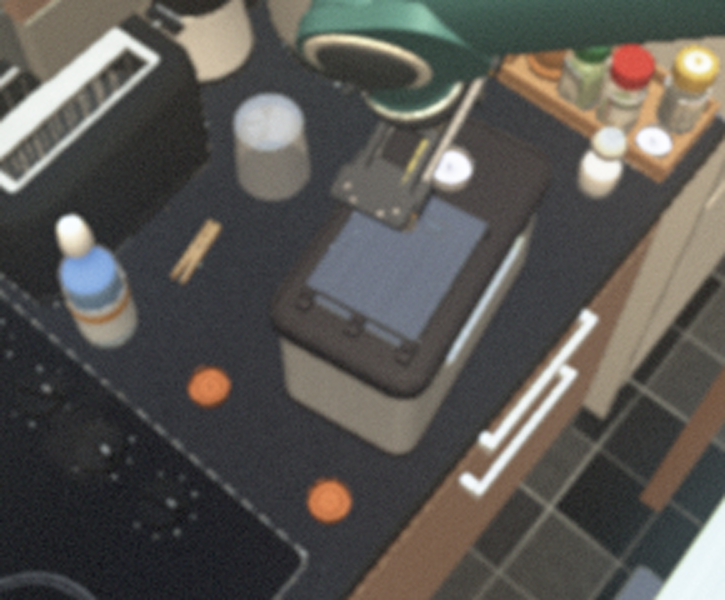

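View pics/top1.png

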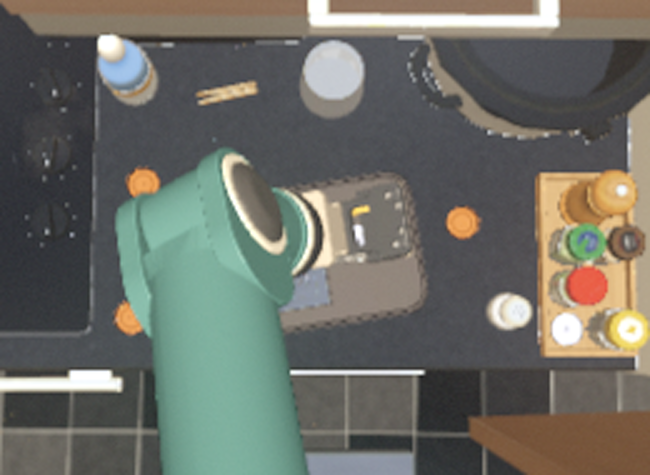

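```bash
python3 - <<'E'
from h import *
f0=np.array(get_obs()['force'])
for z in (200,175):
    Pt,r=pose(-101,z);h=robot.line_to(Pt,velocity=60,f_stop=20)
    o=get_obs();print(z,h,o['time'],np.round(np.array(o['ee_pos'])-Pt,2),np.round(np.array(o['force'])-f0,1))
p=read_camera('scene');a=p['image'][:,:,::-1]
pp=proj(p,[w([x,-6,175]) for x in (-101,)]+[w([3,-6,137])]);print((pp-[200,140])*5)
cv2.imwrite('pics/scene2.png',cv2.resize(a[140:260,200:350],None,fx=5,fy=5,interpolation=cv2.INTER_CUBIC))
E
```

```text
200 False 6.0667 [-0.26 -0.12 -0.03] [-0.8 -0.2  1.5]
175 False 6.6333 [-0.47 -0.41 -0.32] [-1.5 -1.2  1. ]
[[474.56223703 141.66357282]
 [357.5993705  356.98291723]]
```

View pics/scene2.png

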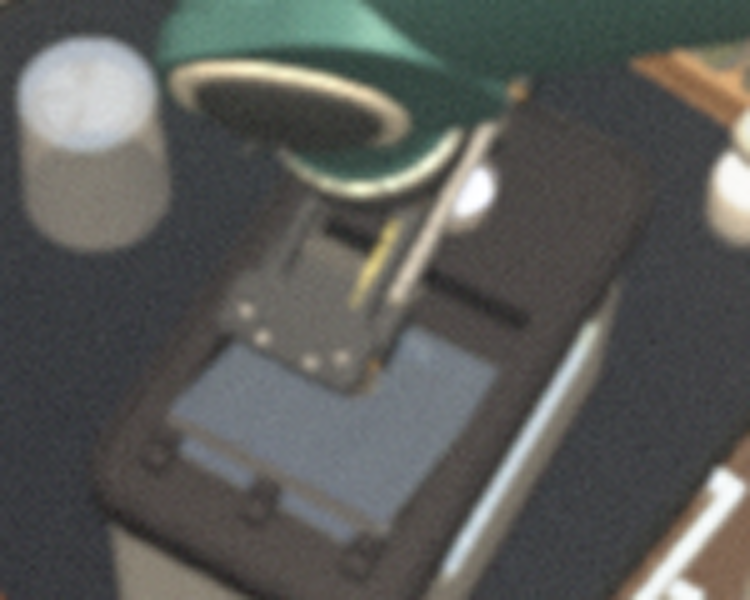

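```bash
python3 - <<'E'
from h import *
robot.hold(0.2)
f0=np.array(get_obs()['force'])
ims=[]
for x in (-75,-58,-32):
    Pt,r=pose(x,175);h=robot.line_to(Pt,velocity=50,f_stop=20)
    o=get_obs();print(x,h,o['time'],np.round(np.array(o['ee_pos'])-Pt,2),np.round(np.array(o['force'])-f0,1))
    p=read_camera('scene');ims.append(cv2.resize(p['image'][140:260,200:340,::-1],None,fx=2.8 if x<-40 else 2.8,fy=2.8,interpolation=cv2.INTER_CUBIC))
    if h: break
p=read_camera('top');ims.append(cv2.resize(p['image'][165:285,190:330,::-1],None,fx=2.8,fy=2.8,interpolation=cv2.INTER_CUBIC))
while len(ims)<4: ims.append(ims[-1])
cv2.imwrite('pics/push.png',cv2.resize(np.vstack([np.hstack(ims[:2]),np.hstack(ims[2:])]),(690,592)))
E
```

```text
-75 False 7.55 [0.11 1.   0.01] [0.8 2.2 2.2]
-58 False 8.0917 [-0.28 -0.34 -0.09] [ 0.7 -2.   1.3]
-32 False 8.8083 [-0.36 -4.18 -0.07] [ 2.1 -9.9 -3. ]
```

View pics/push.png

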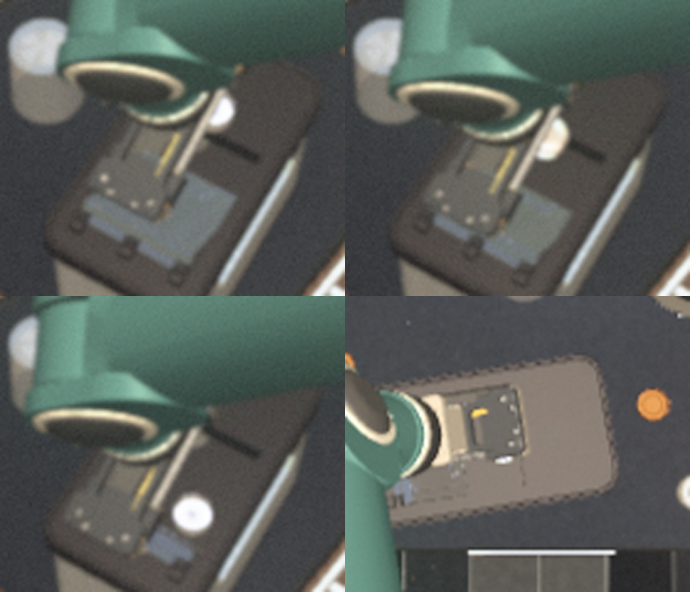

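```bash
python3 - <<'E'
from h import *
o=get_obs();print(o['time'],np.round(o['force'],1),np.round(np.array(o['ee_pos'])-pose(-32,175)[0],2))
p=read_camera('scene');a=cv2.resize(p['image'][170:250,210:310,::-1],None,fx=7,fy=7,interpolation=cv2.INTER_CUBIC);cv2.imwrite('pics/z1.png',a)
pts=[w(b) for b in [(-35,-55,170),(-35,55,170),(100,-55,170),(100,55,170)]]
print(np.round((proj(p,pts)-[210,170])*7))
p=read_camera('top');a=cv2.resize(p['image'][180:270,200:300,::-1],None,fx=6,fy=6,interpolation=cv2.INTER_CUBIC);cv2.imwrite('pics/z2.png',a)
print(np.round((proj(p,pts)-[200,180])*6))
E
```

```text
8.9083 [  1.9 -12.1  -0.9] [-0.37 -4.17 -0.04]
[[359.  80.]
 [667. 234.]
 [132. 408.]
 [452. 581.]]
[[335. 123.]
 [375. 374.]
 [ 27. 171.]
 [ 64. 424.]]
```

View pics/z1.png

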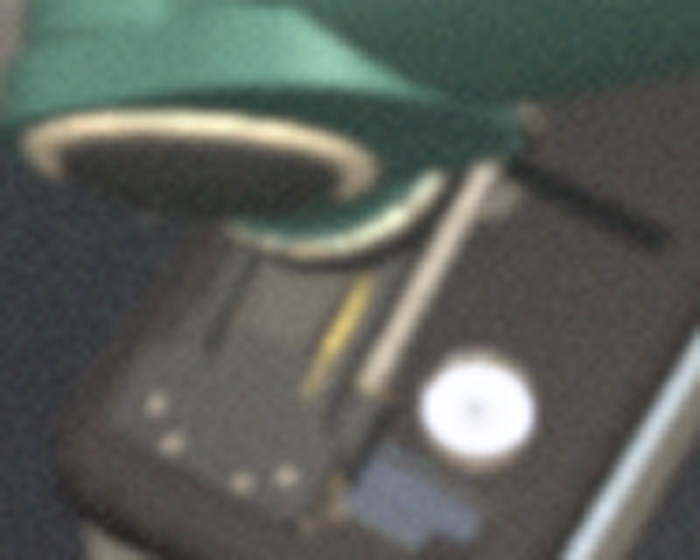

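View pics/z2.png

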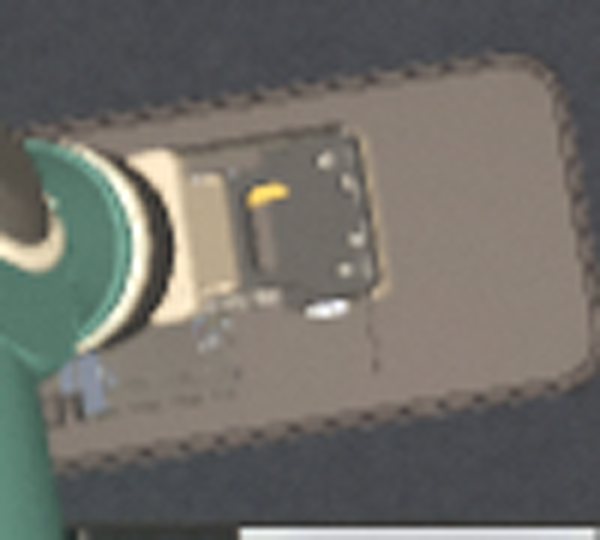

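```bash
python3 - <<'E'
from h import *
S=read_camera('scene');T=read_camera('top')
for z in (20,60,100,120,140,160,180,200):
    a=back(S,[278.1,228.3],z);b=back(T,[254.2,231.3],z)
    f=lambda v:np.round(RB.T@(v-[BX,BY,0])).astype(int)
    print(z,f(a),f(b))
E
```

```text
20 [-22   3  20] [-21  18  20]
60 [-4 11 60] [-20  19  60]
100 [ 15  19 100] [-19  21 100]
120 [ 24  23 120] [-19  22 120]
140 [ 34  28 140] [-19  23 140]
160 [ 43  32 160] [-18  23 160]
180 [ 52  36 180] [-18  24 180]
200 [ 61  40 200] [-18  25 200]
```

```bash
python3 - <<'E'
from h import *
for b,v in [((-100,175),120),((-101,230),90),((-101,330),200)]:
    robot.line_to(pose(*b)[0],velocity=v)
o=get_obs();print(o['time'],np.round(o['force'],1))
P=np.array(o['ee_pos'])
robot.line_to(P+[-60,-150,60],velocity=200)
robot.hold(.5)
o=get_obs();print(o['time'],np.round(o['force'],1))
for n in ['scene','top']:
    p=read_camera(n);a=p['image'][:,:,::-1]
    a=a[110:350,110:400] if n=='scene' else a[120:310,130:390]
    cv2.imwrite(f'pics/{n}3.png',cv2.resize(a,None,fx=2.5,fy=2.5,interpolation=cv2.INTER_CUBIC))
    m=masks_of('flap',p);print([(d['xy'],d['confidence'],d['pixels'].sum()) for d in m])
E
```

```text
11.2333 [-0.5  0.7 -1. ]
12.7417 [-0.3 -0.  -0.4]
[([271.7, 213.7], 0.75, np.int64(3025))]
[([234.1, 223.9], 0.76, np.int64(2091))]
```

View pics/scene3.png

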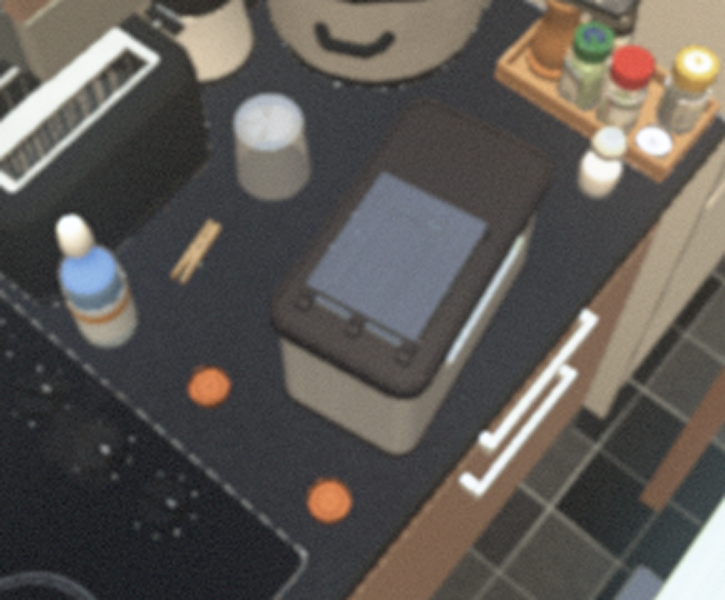

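View pics/top3.png

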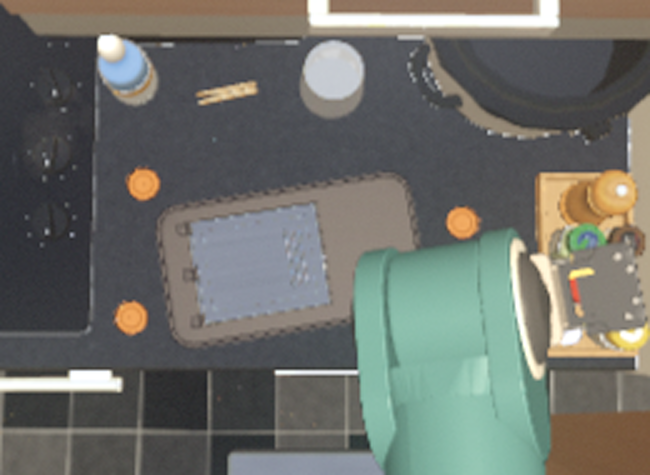

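```bash
python3 -c "
from cell import *
robot.hand_in();o=get_obs();print(o['time'],o['force'])"
```

```text
the job is handed in; nothing more can be done
the job is handed in; nothing more can be done
```

The job is handed in. The tea light is in the bin, the flap looks shut, and I saw nothing else disturbed.

- **Target:** the used tea light was the white one on the lid, at (273, 216) in the top picture. I left the white one in the spice tray and the orange-brown look-alikes alone.
- **Method:** I tilted the open hand by 20°, so one finger pressed the flap down while the other stayed just above the lid behind the tea light. Sliding the hand about 70 mm along the lid pushed the light over the edge. I backed out along the same path so the flap closed behind the finger.
- **In the bin:** with the flap open, the two cameras' sight lines agreed only near the bin floor, at about bin x = -22 mm. Only a sliver of the light showed in the top picture, so that position is rough.
- **After withdrawing:** the flap looks as it did at the start in both pictures, and the lid is empty. The shaker, tumbler, peg and soap bottle look unmoved, the force on the tool was about zero, and the clock was at about 12.7 s.
- **Not as planned:** at the end of the push the hand lagged about 4 mm and met about 12 N sideways. I put this down to the flap being steep by then, and it went once the hand was out.
- **Not measured:** I judged the flap from the pictures, with no reading of its angle. The light could not be seen once the flap had closed.

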